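# Load the stencilling carrier and hold it home in the register corner

## Robot

A 7-joint arm with a two-finger parallel gripper is mounted at the origin on a cart in front of the work surface, level with it; the furniture and walls round the work are solid. World frame = base frame: x ahead of the robot, y to its left, z up, the work surface at z = 0. Lengths are in mm, angles in rad, forces in N, time in s.
With the tool pointing down it reaches from about 400 to 850 mm from the base axis. Payload 10.4 kg.
Tool frame: the origin (TCP) lies between the finger pads; the fingertips stand 8 mm ahead of it and the grasp point (between the pads) lies 11 mm behind it; z points along the fingers, y is the line along which they close (so a half turn about z gives the same grasp; the last joint's range is limited). The gripper opens to 85 mm and grips with 20 to 120 N. Pads are 22 mm wide; open, the fingers measure 114 mm over their backs; the gripper's body (76 mm by 85 mm) begins 54 mm behind the grasp point. The pads swing forward as they close: fully open they stand 13 mm farther back than shut.
Start: joints at [-1.247, 0.332, -0.065, 1.46, 0.022, 1.35, -0.088], TCP at [212.419, 587.817, 239.338] pointing down, gripper open.
Joint ranges: [-2.6, 2.6], [-0.5, 2.12], [-1.47, 1.34], [0.16, 2.42], [-1.27, 4.41], [0.06, 2.06], [-2.6, 2.6]. Speed limits (rad/s): [2.22, 2.22, 2.79, 2.79, 3.14, 3.14, 3.14].

## Interface

Orientations are given as [roll, pitch, yaw] about the fixed x, y, z axes, in that order (R = Rz(yaw) Ry(pitch) Rx(roll)).
In Python, from bench import robot gives the robot as it stands.
- The arm moves only by the tool move_arm, never from a script. Its argument "targets" is a list of rows, each a list of 7 numbers: the shift along the tool's x, y, z in m, then the turn, a rotation vector about the tool's x, y, z in rad, then the opening, from -1 (shut) to 1 (fully open). A call has exactly 10 rows; each row shifts and turns the commanded pose from where the row before left it, along the tool's axes as they then stand; what a row does not reach is not made up. A row lasts 1/12 s, in which the tool goes at most 41.7 mm and 7.16 degrees, less where a joint would pass 70% of its speed; a pose out of reach is approached as far as the arm can. A call with a gripper value outside its range is refused whole. The fingers move at their own pace and stop on an object; the grip force is fixed at half the most. Time passes only in rows, so rows that do not move let the fingers close, or fill a call up. It gives the time, the measured TCP pose, the force, the opening and the grip force at its end, in the units of the state.
- robot.observe(): the state, without advancing time (a new reading comes with each control period).
- robot.snapshot(name): name is "scene" or "top"; returns the picture (480x640x3 uint8, blue, green, red); there is no depth.
- robot.camera_params(name): a dict with "intrinsics" (3x3 intrinsics, pixels), "world_to_cam" (4x4, takes a point from world to camera coordinates). Camera axes: x right, y up, looking along -z (the intrinsics and any distortion apply to the point x, -y, -z); pixel columns grow to the right and rows downward; lengths in mm; the calibration is good to about 2 mm. A picture is of the moment at which its call begins. camera_params takes no time and is no camera call.
- robot.close_job(): hands the job in; it is judged then, once.
Trained networks look in the newest picture that a camera, given by its name, has taken for a name from the list of things; names that differ only in an ending like _2 or _b are one class to them, and where a whole thing is asked for, a point or a joint stands for the part that bears it (a point fixed in the world has none). Each returns a list of dicts, best first, with "confidence" (0 to 1); they miss things now and then, are a little off and sometimes report something else, mostly with a low value. They report only what shows in the picture. A call takes as long as a camera call. They do not tell look-alikes from the thing itself.
- robot.silhouettes(thing, camera): "region" (480x640 bool, what is visible of it) and "bbox" ([centre column, centre row, width, height] in pixels, round what is visible of it).
- robot.spot_point(thing, camera): "pixel" ([row, column] in pixels: a listed point, or the origin of a listed thing).
The state is a dict: "t": time; "joints": joint angles; "dq": joint speeds; "joint_efforts": joint torques, N m; "tcp_pos": TCP position; "tool_rot": TCP orientation; "ft_force": force on the tool from outside, world axes, zero at the start; "ft_torque": the same for the moment, N m; "grip_width": finger opening in mm; "grasp_force": force on a finger pad.
Only numpy, scipy, OpenCV 4.12 (cv2) and the standard library are available. Lean on these libraries where they do the work, as an engineer would, in place of code of your own. Each camera call takes 0.05 s, during which the arm holds its last target. There are 200 camera calls.

## Task

Finish loading the stencilling carrier: stand the two loose blank baubles upright in its two empty wells, one in each, leaving the two that are already seated in theirs. Then move the carrier, which has an upright grip for the purpose, fully home into the corner of the stencil bed, flat on the bed and square against both metal rails, and finish while still holding it there with the gripper, pressed firmly against both rails at once. Do not knock any bauble over and leave the jars, the painted bauble and the marker alone.

Things in the scene. Friction and masses are not known exactly. Their poses are not given: they have to be found in the camera images.
- bed: stencil bed: fixed waxed plywood board 260 (x) x 360 (y) x 12 mm on the table. Origin: centre of its underside; x points away from the robot, y to the left, z up; its top is 12 mm above the origin. Baubles hang over the table beyond world x = 0.65 m, from 0.36 m up; a desk lamp stands at the far left: first draw the arm back towards the robot, then swing across.
- rail_far: aluminium rail 20 x 320 x 20 mm, fixed on the bed along the bed's far edge (along bed y). Origin: centre of its underside. Its inner face, towards the robot, is at bed x = 95 mm.
- rail_side: aluminium rail 200 x 20 x 20 mm, fixed on the bed along its left edge (along bed x). Origin: centre of its underside. Its inner face, to the right, is at bed y = 145 mm. The waxed bed and polished rails are smooth (friction about 0.25), yet a carrier pressed hard on one rail resists sliding along it to the other.
- corner (a point): the corner where the inner faces of the two rails meet, on the bed's top (bed x = 95, y = 145, z = 12 mm).
- carrier: loose dark wooden block 130 (x) x 220 (y) x 22 mm on the bed, 0.3 to 0.65 kg empty; four round wells 38 mm wide, 10 mm deep; upright pale grip. Dragging it loaded takes 2 to 5 N, so press clearly harder. Origin: centre of its underside; x its short side (away from the robot), y its long side (left). Fully home its origin is at bed x = 30, y = 35 mm, its axes along the bed's.
- grip (a point): the place to pinch the carrier's upright grip, 48 mm above the carrier's underside. The grip is a plate 14 mm thick (across carrier x), 70 mm long (along carrier y), its top 65 mm above the carrier's underside.
- well_1 (a point): centre of the floor of the carrier's far left well (carrier x = 33, y = 75, z = 12 mm); it already holds a bauble.
- well_2 (a point): centre of the floor of the near left well (carrier x = -33, y = 75, z = 12 mm); it already holds a bauble.
- well_3 (a point): centre of the floor of the far right well (carrier x = 33, y = -75, z = 12 mm); empty. The carrier's top face is 10 mm above the floor.
- well_4 (a point): centre of the floor of the near right well (carrier x = -33, y = -75, z = 12 mm); empty.
- bauble_1: loose blank bauble standing on the table to the right of the bed: cream ball 45 mm across with a gold band 10 mm tall round its middle, a short brass cap and wire loop on top, on a brown card foot 30 mm across; 69 mm tall, the ball's centre and band 31 mm above the foot, 50 g. Origin: centre of the foot's underside; z up through the cap.
- bauble_2: another blank bauble exactly like bauble_1, also standing on the table to the right of the bed.
- bauble_seated_1: a bauble exactly like bauble_1, already seated in well_1.
- bauble_seated_2: a bauble exactly like bauble_1, already seated in well_2.
- jar_green_small: bystander: small green paint jar 34 mm across, 59 mm tall, left of the bed. Origin: centre of its underside.
- jar_navy: bystander: small navy blue paint jar 41 mm across, 47 mm tall, at the right edge of the table. Origin: centre of its underside.
- bauble_work: bystander: painted bauble 72 mm across in a card ring, 100 mm tall, left of the bed. Origin: centre of its underside.
- marker_white: bystander: white marker pen 12 x 130 x 11 mm lying left of the bed. Origin: centre of its underside.
There are look-alikes about, which are no part of the job. Leave any turquoise look-alike of the bauble_2 alone. What is shaped like the bauble_1 but turquoise is not meant.

How it is judged:
By the outcome, as a careful person would: the job done as asked, in the order asked, and still so for the second after the job is handed in, while the arm keeps its last pose, push and grip.
It also fails if it takes over 67 s, if anything falls off the work surface, if the arm or the gripper's body presses on something with over 40 N, if the wrist force passes 120 N, or if a joint passes its speed limit or range.

## Working session

There is one attempt and no reset: what is moved stays moved. The work goes in short steps, Python scripts to look and compute and a tool call to move; the robot and the scene stay as the last step left them, time stands still between calls to the robot, and variables do not carry over. Pictures are saved under pics/ and viewed, at most 10 in all, crops included, and the job is handed in when it is done.

Besides the shell and the picture viewer there is one more tool, called as name(argument=value, ...), one argument or row to a line, values as JSON. move_arm: Moves the arm, as the interface text tells. Its arguments: {"type":"object","properties":{"targets":{"type":"array","items":{"type":"array","items":{"type":"number"}}}},"required":["targets"]}

```bash
ls; mkdir -p pics; python3 - <<'E'
from bench import robot
import cv2,numpy as np
np.set_printoptions(precision=3,suppress=True)
for n in("scene","top"):
    cv2.imwrite(f"pics/{n}0.png",robot.snapshot(n)); p=robot.camera_params(n); print(n,p)
    for th in ["bauble_1","carrier","grip","well_3","well_4","well_1","well_2","corner","bed"]:
        try: print(th,[(np.round(d["pixel"],1),round(d["confidence"],2)) for d in robot.spot_point(th,n)])
        except Exception as e: print(th,e)
o=robot.observe(); print(o)
E
```

```text
pics
scene {'intrinsics': array([[607.68 ,   0.   , 326.544],
       [  0.   , 607.68 , 243.15 ],
       [  0.   ,   0.   ,   1.   ]]), 'world_to_cam': array([[    0.516,    -0.857,     0.017,  -240.877],
       [    0.648,     0.403,     0.646,  -369.525],
       [   -0.56 ,    -0.322,     0.763, -1350.429],
       [    0.   ,     0.   ,     0.   ,     1.   ]])}
bauble_1 [(array([332.8, 406.1]), 0.69), (array([360.2, 471.3]), 0.57), (array([291.3, 462.6]), 0.51)]
carrier [(array([265.4, 347. ]), 0.97)]
grip [(array([251.6, 345.5]), 0.92)]
well_3 [(array([259.4, 313.3]), 0.83), (array([243.9, 324.5]), 0.7), (array([283.4, 365.9]), 0.68), (array([263.6, 372.6]), 0.62), (array([239.3, 324.3]), 0.58)]
well_4 [(array([259.4, 313.3]), 0.83), (array([243.9, 324.5]), 0.7), (array([283.4, 365.9]), 0.68), (array([263.6, 372.6]), 0.62), (array([239.3, 324.3]), 0.58)]
well_1 [(array([259.4, 313.3]), 0.83), (array([243.9, 324.5]), 0.7), (array([283.4, 365.9]), 0.68), (array([263.6, 372.6]), 0.62), (array([239.3, 324.3]), 0.58)]
well_2 [(array([259.4, 313.3]), 0.83), (array([243.9, 324.5]), 0.7),
[... 1064 characters left out ...]
]), 0.76), (array([234.1, 335. ]), 0.58)]
well_2 [(array([234.5, 381.4]), 0.91), (array([257.5, 381.9]), 0.83), (array([257. , 330.8]), 0.76), (array([234.1, 335. ]), 0.58)]
corner [(array([214.8, 290.4]), 0.98)]
bed []
{'t': 1.0, 'joints': array([-1.247,  0.332, -0.065,  1.46 ,  0.022,  1.35 , -0.089]), 'dq': array([ 0.003, -0.002, -0.001,  0.   , -0.001, -0.   , -0.001]), 'joint_efforts': array([  0.001, -62.523,   0.05 , -39.182,   0.017,   0.002,   0.   ]), 'tcp_pos': array([212.391, 587.821, 239.342]), 'tool_rot': array([ 3.141, -0.   ,  2.795]), 'ft_force': array([ 0.211,  0.27 , -0.162]), 'ft_torque': array([ 0.038, -0.053, -0.034]), 'grasp_force': 0.0, 'grip_width': 85.4151320561227}
```

View images.

View pics/scene0.png

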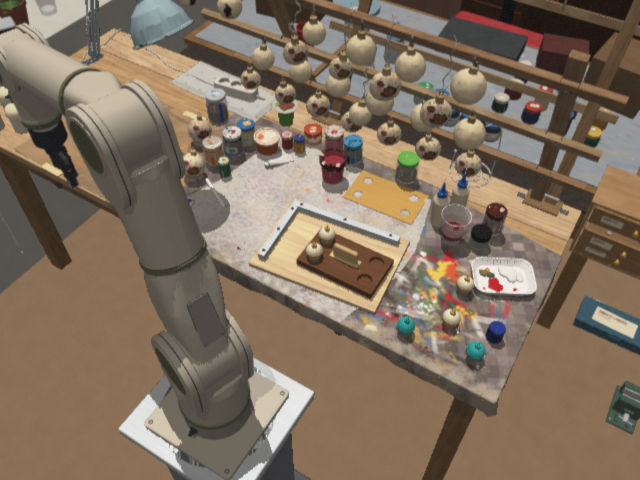

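View pics/top0.png

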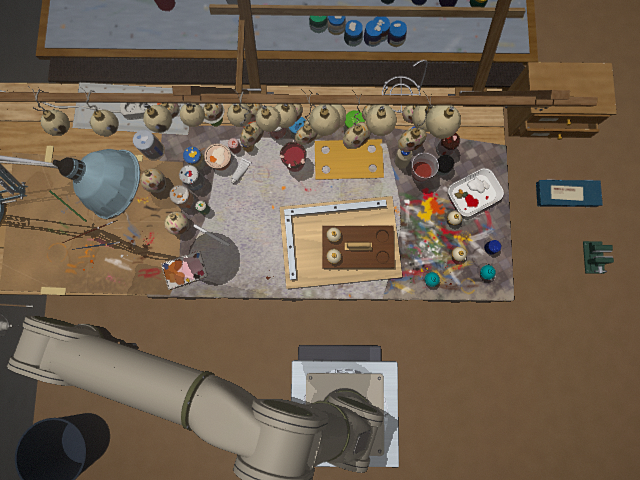

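```bash
cat > h.py <<'E'
from bench import robot
import cv2,numpy as np
np.set_printoptions(precision=2,suppress=True)
P={n:robot.camera_params(n) for n in("scene","top")}
def proj(n,X):
    X=np.atleast_2d(X).astype(float); M=P[n]["world_to_cam"]; K=P[n]["intrinsics"]
    c=X@M[:3,:3].T+M[:3,3]; c=c*[1,-1,-1]; u=c@K.T; return u[:,:2]/u[:,2:]
def unproj(n,uv,z):
    uv=np.atleast_2d(uv).astype(float); M=P[n]["world_to_cam"]; K=P[n]["intrinsics"]
    d=np.c_[uv,np.ones(len(uv))]@np.linalg.inv(K).T*[1,-1,-1]
    R=M[:3,:3]; o=-R.T@M[:3,3]; d=d@R; return (o+d*((z-o[2])/d[:,2])[:,None])[:,:2]
def rect(n,reg,z):
    c,_=cv2.findContours(reg.astype(np.uint8),cv2.RETR_EXTERNAL,cv2.CHAIN_APPROX_NONE)
    w=unproj(n,max(c,key=len)[:,0,:],z).astype(np.float32); r=cv2.minAreaRect(w); return w,r
E
python3 - <<'E'
from h import *
for n in("scene","top"):
    im=robot.snapshot(n)
    for th in ["bauble_1","bauble_2"]:
        for d in robot.silhouettes(th,n):
            m=d["region"]; ys,xs=np.nonzero(m); bgr=im[m].mean(0)
            print(n,th,round(d["confidence"],2),"bbox",np.array(d["bbox"]),"bgr",bgr,"ball@31",unproj(n,[d["bbox"][:2]],31)[0], m.sum())
    for th,z in [("carrier",34),("rail_far",32),("rail_side",32),("bed",12),("grip",77)]:
        for d in robot.silhouettes(th,n):
            w,r=rect(n,d["region"],z); print(n,th,round(d["confidence"],2),np.array(d["bbox"]),"rect",np.array(r[0]),np.array(r[1]),round(r[2],2))
    for th,z in[("well_1",24),("corner",12),("carrier",12),("grip",60)]:
        for d in robot.spot_point(th,n): print(n,th,round(d["confidence"],2),unproj(n,[d["pixel"][::-1]],z)[0])
    print([ (t,round(d["confidence"],2),unproj(n,[d["pixel"][::-1]],0)[0]) for t in("jar_navy",) for d in robot.spot_point(t,n)])
    c=im[180:300,270:520] if n=="top" else im[200:360,260:520]
    cv2.imwrite(f"pics/crop_{n}.png",cv2.resize(c,None,fx=3,fy=3,interpolation=cv2.INTER_CUBIC))
E
```

```text
scene bauble_1 0.87 bbox [404.5 329.6  20.7  18.7] bgr [108.27 113.    53.17] ball@31 [ 385.4 -266.7] 308
scene bauble_1 0.75 bbox [476.2 353.1  25.2  17.5] bgr [110.48 114.83  51.61] ball@31 [ 415.78 -438.11] 315
scene bauble_1 0.54 bbox [449.9 318.   15.7  21.3] bgr [111.69 140.22 156.94] ball@31 [ 473.38 -346.39] 306
scene bauble_2 0.87 bbox [404.5 329.6  20.7  18.7] bgr [108.27 113.    53.17] ball@31 [ 385.4 -266.7] 308
scene bauble_2 0.75 bbox [476.2 353.1  25.2  17.5] bgr [110.48 114.83  51.61] ball@31 [ 415.78 -438.11] 315
scene bauble_2 0.54 bbox [449.9 318.   15.7  21.3] bgr [111.69 140.22 156.94] ball@31 [ 473.38 -346.39] 306
scene carrier 0.81 [344.4 267.2  92.1  65.5] rect [487.52 -41.51] [147.98 227.65] 0.87
scene rail_far 0.92 [345.9 220.8 107.4  48.7] rect [609.93  29.53] [ 40.83 323.8 ] 6.77
scene rail_side 0.9 [277.1 233.9  42.9  56. ] rect [486.12 166.46] [211.5   31.68] 5.38
scene bed 0.68 [328.6 257.9 160.3 113.2] rect [511.2   15.19] [274.37 366.6 ] 6.05
scene bed 0.28 [344.9 267.6  95.5  69.3] rect [503.92 -32.11] [146.93 231.47] 0.82
scene grip 0.59 [344.  264.
[... 1001 characters left out ...]
 245.4  74.   41.6] rect [492.02 -37.03] [130.3  220.18] 0.63
top rail_far 0.89 [336.6 207.3 103.3  17.3] rect [614.33  34.97] [ 23.28 316.92] 6.31
top rail_side 0.64 [293.  245.5  14.6  66.2] rect [490.49 170.73] [199.78  22.69] 5.4
top bed 0.58 [339.6 244.6 121.5  95.3] rect [512.96  19.21] [268.12 364.02] 5.61
top grip 0.88 [359.2 248.8  74.6  42.3] rect [485.46 -34.42] [126.59 213.78] 0.63
top well_1 0.71 [ 465.9  -116.93]
top well_1 0.7 [522.34  36.28]
top well_1 0.7 [463.79  50.23]
top corner 0.77 [591.55 168.85]
top corner 0.65 [492.08 -40.36]
top carrier 0.87 [484.16 -34.77]
top carrier 0.65 [496.66 175.98]
top grip 0.78 [484.28 -38.66]
[('jar_navy', 0.74, array([ 507.59, -456.43]))]
```

View pics/crop_top.png

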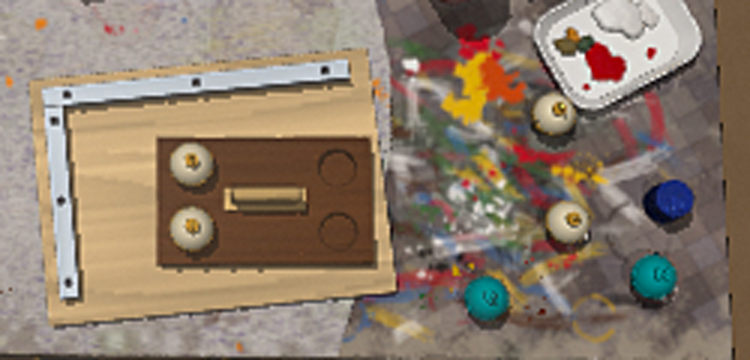

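View pics/crop_scene.png

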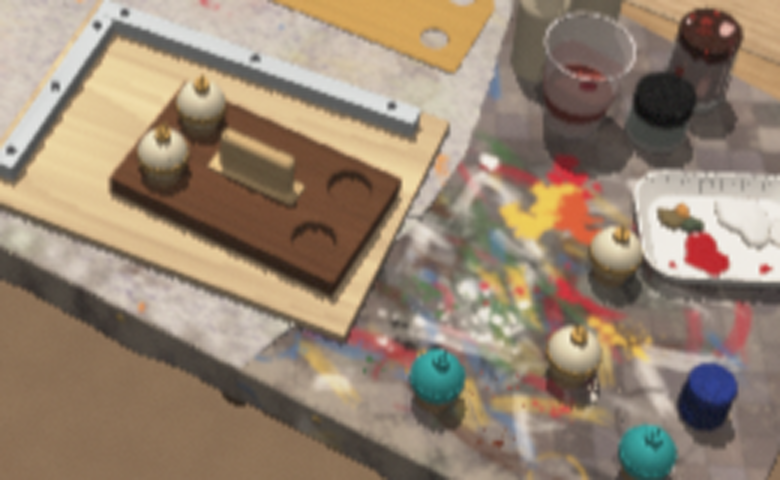

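```bash
cat > fit.py <<'E'
from h import *
from scipy.optimize import minimize
from scipy.ndimage import map_coordinates
def grads(cams=("top","scene")):
    G={}
    for n in cams:
        g=cv2.GaussianBlur(robot.snapshot(n),(0,0),0.8).astype(float)
        G[n]=np.hypot(cv2.Sobel(g,-1,1,0),cv2.Sobel(g,-1,0,1)).max(2)
    return G
def fit(G,pts,p0,scale):
    f=lambda q:-sum(np.sqrt(map_coordinates(G[n],proj(n,pts(p0+q*scale,n)).T[::-1],order=1)).mean() for n in G)
    best=min((minimize(f,s,method="Nelder-Mead",options=dict(initial_simplex=np.vstack([s]+[s+v for v in np.eye(len(p0))]))) for s in np.random.default_rng(0).normal(0,.7,(12,len(p0)))),key=lambda r:r.fun)
    return p0+best.x*scale,-best.fun
def seg(a,b,n=60): return np.linspace(a,b,n)
def T(p,X):
    c,s=np.cos(p[2]),np.sin(p[2]); return np.c_[X[:,0]*c-X[:,1]*s+p[0],X[:,0]*s+X[:,1]*c+p[1],X[:,2]]
a=np.linspace(0,2*np.pi,60)
Q=[(65,110,22),(65,-110,22),(-65,-110,22),(-65,110,22)]
CAR=np.vstack([seg(Q[i],Q[i-3]) for i in range(4)]+[np.c_[sx*33+19*np.cos(a),-75+19*np.sin(a),0*a+22] for sx in(1,-1)])
RAIL=np.vstack([seg((95,-160,20),(95,145,20)),seg((95,145,20),(-100,145,20)),seg((115,-160,20),(115,160,20)),seg((-130,-180,0),(130,-180,0)),seg((-130,-180,0),(-130,180,0))])
car=lambda p,n:T(p,CAR)+[0,0,12]
bed=lambda p,n:T(p,RAIL)+[0,0,12]
def ball(z):
    def f(p,n):
        M=P[n]["world_to_cam"]; R=M[:3,:3]; o=-R.T@M[:3,3]; c=np.array([p[0],p[1],z]); d=c-o; d/=np.linalg.norm(d)
        e=np.cross(d,[0,1,0]); e/=np.linalg.norm(e); g=np.cross(d,e); return c+22.5*(np.cos(a)[:,None]*e+np.sin(a)[:,None]*g)
    return f
E
python3 - <<'E'
from fit import *
G0=grads()
for G in (G0,{"top":G0["top"]},{"scene":G0["scene"]}):
    print(list(G))
    print("car",*fit(G,car,np.array([492,-37,.011]),np.array([4,4,.02])))
    b,s=fit(G,bed,np.array([512,15,.1]),np.array([4,4,.01])); print("bed",b,s,"corner",T(b,np.array([[95,145,12.]])))
    for p in ((469,-348),(584,-340)): print("ball",*fit(G,ball(31),np.array(p,float),np.array([4.,4])))
    for p in ((33,75),(-33,75)): print("seated",*fit(G,ball(55),np.array([492+p[0]-.8,-37+p[1]]),np.array([4.,4])))
E
```

```text
['top', 'scene']
car [495.14 -37.17   0.03] 24.00263055085416
bed [514.    18.32   0.11] 32.31807359281239 corner [[592.82 172.71  12.  ]]
ball [ 480.64 -348.94] 26.334065208766294
ball [ 589.94 -338.45] 27.155490172920665
seated [526.27  39.13] 25.178273440825667
seated [461.73  37.98] 26.687118471886315
['top']
car [491.04 -37.26   0.01] 12.480015727378715
bed [513.5   19.22   0.11] 16.933118815735956 corner [[592.38 173.57  12.  ]]
ball [ 477.08 -348.24] 14.377123997267255
ball [ 589.48 -338.53] 15.457824394830517
seated [526.62  38.76] 14.946173800684745
seated [460.93  38.12] 15.137387870471153
['scene']
car [496.08 -36.93   0.02] 11.823976659651658
bed [514.63  17.68   0.11] 15.657723923007355 corner [[593.32 172.15  12.  ]]
ball [ 481.98 -349.11] 12.565163789792212
ball [ 600.36 -334.61] 12.55400886487967
seated [512.32  40.99] 12.642318003822798
seated [468.48  42.57] 12.829261675213585
```

```bash
python3 - <<'E'
from fit import *
tiles=[]
for n in("top","scene"):
    im=robot.snapshot(n)
    row=[]
    for cands in ([(469,-348.5,31),(477,-348.5,31)],[(585,-340,31),(589.5,-338.5,31)]):
        c0=proj(n,cands[0])[0].round().astype(int); h=16
        t=cv2.resize(im[c0[1]-h:c0[1]+h,c0[0]-h:c0[0]+h],None,fx=8,fy=8,interpolation=cv2.INTER_CUBIC)
        for c,col in zip(cands,((0,0,255),(0,255,0))):
            q=(proj(n,ball(31)(c,n))-c0+h+.5)*8; cv2.polylines(t,[q.round().astype(np.int32)],True,col,1)
        row.append(t)
    tiles.append(np.hstack(row))
    c0=proj(n,(492,-37,34))[0].round().astype(int); h=56
    t=cv2.resize(im[c0[1]-h//2-4:c0[1]+h//2+4,c0[0]-h:c0[0]+h],None,fx=5,fy=5,interpolation=cv2.INTER_CUBIC)
    for c,col in (((492,-37,.012),(0,0,255)),((495,-37.2,.02),(0,255,0))):
        q=(proj(n,car(c,n))-c0+[h,h//2+4]+.5)*5
        for k in q.round().astype(int): cv2.circle(t,tuple(k),0,col,-1)
    cv2.imwrite(f"pics/t_{n}.png",t)
cv2.imwrite("pics/balls.png",np.vstack(tiles))
A=[cv2.imread(f"pics/t_{n}.png") for n in("top","scene")]; cv2.imwrite("pics/cars.png",np.vstack(A)); print(np.vstack(A).shape)
E
```

```text
(640, 560, 3)
```

View pics/balls.png

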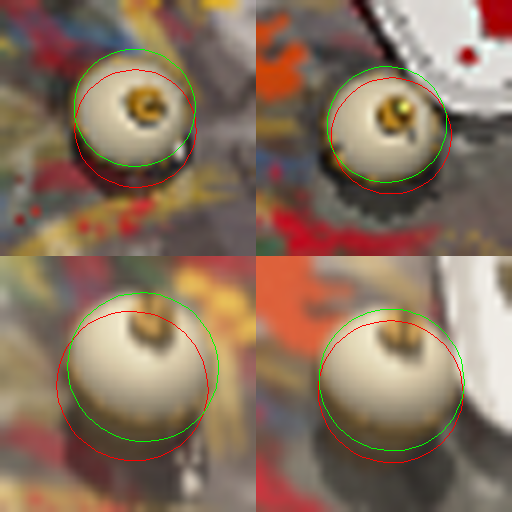

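View pics/cars.png

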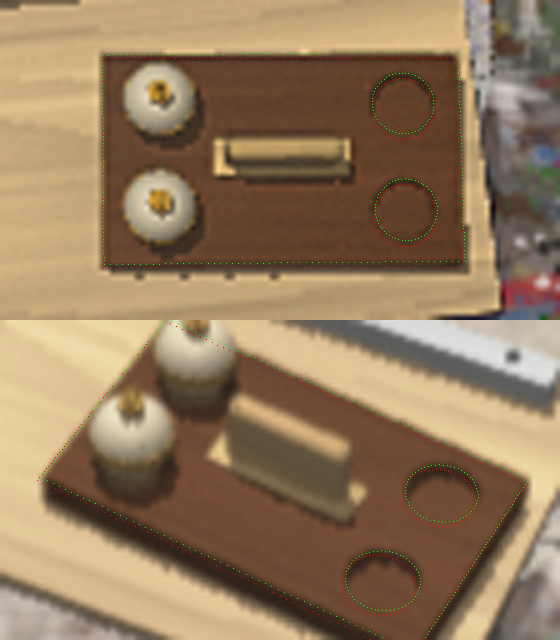

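```bash
cat > plan.py <<'E'
from h import *
import sys,json
def plan(wps,g,step=38.,turn=.12,start=None):
    "wps: (x,y,z,yaw_deg[,step]); prints rows in calls of 10"
    o=robot.observe(); p=np.array(o["tcp_pos"]) if start is None else np.array(start[:3],float); y=o["tool_rot"][2] if start is None else np.radians(start[3]); rows=[]
    for w in wps:
        s=w[4] if len(w)>4 else step; t=np.array(w[:3],float); yt=np.radians(w[3])
        k=max(int(np.ceil(max(np.linalg.norm(t-p)/s,abs(yt-y)/turn))),1)
        for i in range(k,0,-1):
            d=(t-p)/i; c,sn=np.cos(y),np.sin(y)
            r=np.array([c*d[0]+sn*d[1],sn*d[0]-c*d[1],-d[2]])/1000; r=np.round(r,3); a=round((y-yt)/i,3)
            rows.append([*r.tolist(),0,0,a,g]); q=r*1000
            p=p+[c*q[0]+sn*q[1],sn*q[0]-c*q[1],-q[2]]; y-=a
    print("end",p,np.degrees(y),len(rows))
    while len(rows)%10: rows.append([0,0,0,0,0,0,g])
    for i in range(0,len(rows),10): print(json.dumps(rows[i:i+10]).replace(" ","").replace("0.0,","0,"))
def st():
    o=robot.observe(); print("t",round(o["t"],2),o["tcp_pos"],np.degrees(o["tool_rot"]),"F",o["ft_force"],"w",o["grip_width"],"g",o["grasp_force"],"q",o["joints"])
E
python3 - <<'E'
from plan import *
st(); plan([(170,430,239,150),(330,280,230,110),(430,50,220,70),(430,-200,190,25),(477.5,-348.5,130,0)],.6)
E
```

```text
t 2.5 [212.41 587.84 239.35] [179.99  -0.   160.13] F [-0.05  0.19 -0.15] w 85.17224722015021 g 0.0 q [-1.25  0.33 -0.06  1.46  0.02  1.35 -0.09]
end [ 477.34 -348.27  130.35] -0.010873713241437507 30
[[-0.003,-0.033,0,0,0,0.035,0.6],[-0.004,-0.032,0,0,0,0.035,0.6],[-0.005,-0.032,0,0,0,0.036,0.6],[-0.006,-0.032,0,0,0,0.035,0.6],[-0.007,-0.032,0,0,0,0.036,0.6],[-0.036,-0.008,0.002,0,0,0.116,0.6],[-0.036,-0.004,0.001,0,0,0.116,0.6],[-0.037,-0,0.002,0,0,0.116,0.6],[-0.036,0.004,0.001,0,0,0.117,0.6],[-0.036,0.008,0.002,0,0,0.116,0.6]]
[[-0.034,0.013,0.001,0,0,0.117,0.6],[-0.036,0.002,0.001,0,0,0.1,0.6],[-0.035,0.006,0.002,0,0,0.1,0.6],[-0.035,0.009,0.001,0,0,0.1,0.6],[-0.033,0.013,0.002,0,0,0.1,0.6],[-0.032,0.016,0.001,0,0,0.099,0.6],[-0.031,0.019,0.002,0,0,0.1,0.6],[-0.028,0.022,0.001,0,0,0.099,0.6],[-0.034,0.012,0.004,0,0,0.112,0.6],[-0.032,0.016,0.004,0,0,0.112,0.6]]
[[-0.03,0.019,0.004,0,0,0.112,0.6],[-0.028,0.023,0.005,0,0,0.112,0.6],[-0.025,0.025,0.004,0,0,0.112,0.6],[-0.022,0.028,0.005,0,0,0.113,0.6],[-0.018,0.031,0.004,0,0,0.112,0.6],[-0.004,0.031,0.012,0,0,0.087,0.6],[-0.001,0.031,0.012,0,0,0.087,0.6],[0.001,0.031,0.012,0,0,0.088,0.6],[0.004,0.031,0.012,0,0,0.087,0.6],[0.007,0.03,0.012,0,0,0.088,0.6]]
```

move_arm(
  targets=[
    [-0.003,-0.033,0,0,0,0.035,0.6],
    [-0.004,-0.032,0,0,0,0.035,0.6],
    [-0.005,-0.032,0,0,0,0.036,0.6],
    [-0.006,-0.032,0,0,0,0.035,0.6],
    [-0.007,-0.032,0,0,0,0.036,0.6],
    [-0.036,-0.008,0.002,0,0,0.116,0.6],
    [-0.036,-0.004,0.001,0,0,0.116,0.6],
    [-0.037,0,0.002,0,0,0.116,0.6],
    [-0.036,0.004,0.001,0,0,0.117,0.6],
    [-0.036,0.008,0.002,0,0,0.116,0.6],
  ],
)

```text
t: 3.33
tcp_pos: [304.3, 303.4, 231.7]
tool_rot: [3.141, -0.001, 2.031]
ft_force: [1.2, -0.1, 0.1]
grip_width: 68.4
grasp_force: 0.0
```

move_arm(
  targets=[
    [-0.034,0.013,0.001,0,0,0.117,0.6],
    [-0.036,0.002,0.001,0,0,0.1,0.6],
    [-0.035,0.006,0.002,0,0,0.1,0.6],
    [-0.035,0.009,0.001,0,0,0.1,0.6],
    [-0.033,0.013,0.002,0,0,0.1,0.6],
    [-0.032,0.016,0.001,0,0,0.099,0.6],
    [-0.031,0.019,0.002,0,0,0.1,0.6],
    [-0.028,0.022,0.001,0,0,0.099,0.6],
    [-0.034,0.012,0.004,0,0,0.112,0.6],
    [-0.032,0.016,0.004,0,0,0.112,0.6],
  ],
)

```text
t: 4.17
tcp_pos: [430.4, -23.5, 212.4]
tool_rot: [3.141, -0.0, 0.992]
ft_force: [1.0, -0.0, -0.1]
grip_width: 68.3
grasp_force: 0.0
```

move_arm(
  targets=[
    [-0.03,0.019,0.004,0,0,0.112,0.6],
    [-0.028,0.023,0.005,0,0,0.112,0.6],
    [-0.025,0.025,0.004,0,0,0.112,0.6],
    [-0.022,0.028,0.005,0,0,0.113,0.6],
    [-0.018,0.031,0.004,0,0,0.112,0.6],
    [-0.004,0.031,0.012,0,0,0.087,0.6],
    [-0.001,0.031,0.012,0,0,0.087,0.6],
    [0.001,0.031,0.012,0,0,0.088,0.6],
    [0.004,0.031,0.012,0,0,0.087,0.6],
    [0.007,0.03,0.012,0,0,0.088,0.6],
  ],
)

```text
t: 5.0
tcp_pos: [477.9, -349.7, 129.4]
tool_rot: [3.142, -0.0, -0.004]
ft_force: [0.9, 0.8, 0.7]
grip_width: 68.5
grasp_force: 0.0
```

```bash
python3 - <<'E'
from plan import *
st(); im=robot.snapshot("scene"); st()
c0=proj("scene",(480,-340,60))[0].round().astype(int); print(c0)
cv2.imwrite("pics/s2.png",cv2.resize(im[c0[1]-70:c0[1]+50,c0[0]-80:c0[0]+80],None,fx=4,fy=4,interpolation=cv2.INTER_CUBIC))
plan([(478,-348.5,21,0,18)],.6)
E
```

```text
t 5.0 [ 477.9  -349.66  129.44] [180.    -0.01  -0.2 ] F [0.86 0.81 0.7 ] w 68.46577808627931 g 0.0 q [-0.12  0.45  0.85  1.72 -0.37  1.14 -0.73]
t 5.05 [ 476.77 -354.1   126.29] [179.82   0.26  -0.77] F [-2.84  0.51  0.93] w 67.82038541716173 g 0.0 q [-0.11  0.46  0.86  1.72 -0.37  1.14 -0.73]
[451 308]
end [ 477.82 -348.11   21.29] -0.028496938421169862 6
[[0,-0.001,0.018,0,0,-0.002,0.6],[0,-0.001,0.017,0,0,-0.002,0.6],[0,-0.001,0.018,0,0,-0.002,0.6],[0,-0.001,0.017,0,0,-0.002,0.6],[0.001,-0.001,0.018,0,0,-0.003,0.6],[0,-0.001,0.017,0,0,-0.002,0.6],[0,0,0,0,0,0,0.6],[0,0,0,0,0,0,0.6],[0,0,0,0,0,0,0.6],[0,0,0,0,0,0,0.6]]
```

move_arm(
  targets=[
    [0.001,0,0,0,0,0,0.6],
    [0,0,0.01,0,0,0,0.6],
    [0,0,0.02,0,0,0,0.6],
    [0,0,0.02,0,0,0,0.6],
    [0,0,0.02,0,0,0,0.6],
    [0,0,0.015,0,0,0,0.6],
    [0,0,0.01,0,0,0,0.6],
    [0,0,0.008,0,0,0,0.6],
    [0,0,0.005,0,0,0,0.6],
    [0,0,0.001,0,0,0,0.6],
  ],
)

```text
t: 5.88
tcp_pos: [478.5, -347.8, 21.0]
tool_rot: [-3.141, -0.0, 0.001]
ft_force: [0.3, -0.2, -0.0]
grip_width: 68.4
grasp_force: 0.0
```

```bash
python3 - <<'E'
from plan import *
im=robot.snapshot("scene"); st()
cv2.imwrite("pics/s2.png",cv2.resize(im[250:350,380:520],None,fx=5,fy=5,interpolation=cv2.INTER_CUBIC))
E
```

```text
t 5.93 [ 478.56 -348.03   21.38] [-179.99   -0.02    0.02] F [-0.16 -1.09  0.23] w 68.48798841216659 g 0.0 q [-0.04  0.59  0.76  1.79 -0.49  0.95 -0.65]
```

View pics/s2.png

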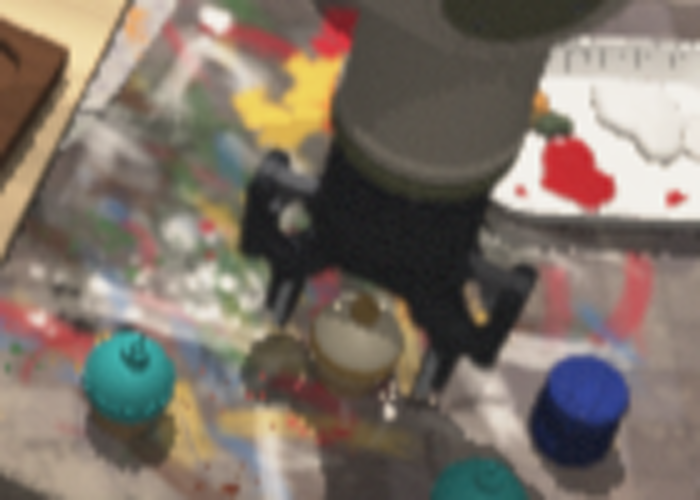

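move_arm(
  targets=[
    [0,0,0,0,0,0,0],
    [0,0,0,0,0,0,-0.5],
    [0,0,0,0,0,0,-1],
    [0,0,0,0,0,0,-1],
    [0,0,0,0,0,0,-1],
    [0,0,0,0,0,0,-1],
    [0,0,-0.005,0,0,0,-1],
    [0,0,-0.02,0,0,0,-1],
    [0,0,-0.03,0,0,0,-1],
    [0,0,-0.03,0,0,0,-1],
  ],
)

```text
t: 6.77
tcp_pos: [477.7, -348.2, 107.3]
tool_rot: [-3.141, 0.001, -0.001]
ft_force: [0.8, 0.8, 0.3]
grip_width: 42.5
grasp_force: 60.9
```

```bash
python3 - <<'E'
from fit import *
from plan import st,plan
G=grads(("scene",)); st()
o=robot.observe()["tcp_pos"]
# unknown: lateral x offset & z, y fixed at tcp
def f(p,n): return ball(p[1])((p[0],o[1]),n)
for z0 in (o[2]+5,o[2]+12,o[2]+18):
    r,s=fit(G,f,np.array([o[0],z0]),np.array([4.,4])); print(r-[o[0],o[2]],s)
im=robot.snapshot("scene"); c0=proj("scene",(o[0],o[1],o[2]+10))[0].round().astype(int); h=30
t=cv2.resize(im[c0[1]-h:c0[1]+h,c0[0]-h:c0[0]+h],None,fx=10,fy=10,interpolation=cv2.INTER_CUBIC)
q=(proj("scene",ball(o[2]+10)((o[0],o[1]),"scene"))-c0+h+.5)*10; cv2.polylines(t,[q.round().astype(np.int32)],True,(0,255,0),1)
cv2.imwrite("pics/held.png",t)
E
```

```text
t 6.82 [ 480.05 -350.53  113.54] [179.81  -0.34  -0.07] F [ 3.24 -4.68  4.65] w 42.7751589974258 g 60.913236513733864 q [-0.11  0.47  0.84  1.73 -0.39  1.1  -0.71]
[-26.69  45.06] 11.706951352507168
[-26.69  45.06] 11.70695134161817
[-26.69  45.06] 11.706951340773475
```

View pics/held.png

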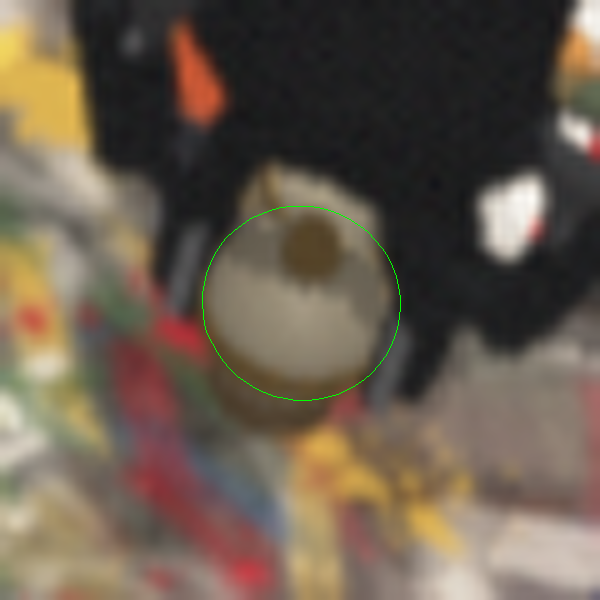

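```bash
python3 - <<'E'
from plan import *
plan([(480,-310,130,.5,30),(529,-111.5,130,1,36),(529,-111.5,120,1),(529,-111.5,46,1,14)],-1,start=(478.3,-348.3,106,0))
E
```

```text
end [ 528.81 -111.69   46.  ] 0.9740282517223996 15
[[0.001,-0.019,-0.012,0,0,-0.004,-1],[0.001,-0.019,-0.012,0,0,-0.005,-1],[0.008,-0.033,-0,0,0,-0.001,-1],[0.009,-0.033,-0,0,0,-0.001,-1],[0.008,-0.033,-0,0,0,-0.002,-1],[0.009,-0.033,-0,0,0,-0.001,-1],[0.009,-0.033,-0,0,0,-0.002,-1],[0.008,-0.033,-0,0,0,-0.001,-1],[0,-0,0.01,0,0,-0,-1],[0,-0,0.012,0,0,-0,-1]]
[[0,-0,0.012,0,0,-0,-1],[0,-0,0.012,0,0,-0,-1],[0,-0,0.013,0,0,-0,-1],[0,-0,0.012,0,0,-0,-1],[0,-0,0.013,0,0,-0,-1],[0,0,0,0,0,0,-1],[0,0,0,0,0,0,-1],[0,0,0,0,0,0,-1],[0,0,0,0,0,0,-1],[0,0,0,0,0,0,-1]]
```

move_arm(
  targets=[
    [0.001,-0.019,-0.012,0,0,-0.004,-1],
    [0.001,-0.019,-0.012,0,0,-0.005,-1],
    [0.008,-0.033,0,0,0,-0.001,-1],
    [0.009,-0.033,0,0,0,-0.001,-1],
    [0.008,-0.033,0,0,0,-0.002,-1],
    [0.009,-0.033,0,0,0,-0.001,-1],
    [0.009,-0.033,0,0,0,-0.002,-1],
    [0.008,-0.023,0.01,0,0,-0.001,-1],
    [0,-0.01,0.02,0,0,0,-1],
    [0,0,0.02,0,0,0,-1],
  ],
)

```text
t: 7.7
tcp_pos: [530.1, -107.9, 80.0]
tool_rot: [-3.14, -0.002, 0.022]
ft_force: [-0.1, -0.1, -1.4]
grip_width: 43.0
grasp_force: 61.0
```

move_arm(
  targets=[
    [0,0,0,0,0,0,-1],
    [0,0,0.01,0,0,0,-1],
    [0,0,0.009,0,0,0,-1],
    [0,0,0.006,0,0,0,-1],
    [0,0,0.004,0,0,0,-1],
    [0,0,0.002,0,0,0,-1],
    [0,0,0.002,0,0,0,-1],
    [0,0,0.001,0,0,0,-1],
    [0,0,0,0,0,0,-1],
    [0,0,0,0,0,0,-1],
  ],
)

```text
t: 8.53
tcp_pos: [529.1, -111.7, 46.5]
tool_rot: [-3.142, -0.0, 0.017]
ft_force: [0.2, 0.9, -1.1]
grip_width: 42.7
grasp_force: 61.1
```

move_arm(
  targets=[
    [0,0,0.001,0,0,0,-1],
    [0,0,0,0,0,0,0.1],
    [0,0,0,0,0,0,0.2],
    [0,0,0,0,0,0,0.4],
    [0,0,0,0,0,0,0.5],
    [0,0,-0.003,0,0,0,0.6],
    [0,0,-0.01,0,0,0,0.6],
    [0,0,-0.02,0,0,0,0.6],
    [0,0,-0.03,0,0,0,0.6],
    [0,0,-0.035,0,0,0,0.6],
  ],
)

```text
t: 9.37
tcp_pos: [527.8, -111.9, 144.0]
tool_rot: [3.141, 0.002, 0.016]
ft_force: [0.2, -0.1, 0.4]
grip_width: 67.9
grasp_force: 0.0
```

```bash
python3 - <<'E'
from plan import *
# commanded (528.8,-111.7,143,1deg)
plan([(545,-200,170,-10,37),(589,-338,110,-45,38)],.6,start=(528.8,-111.7,143,1))
E
```

```text
end [ 588.4  -337.96  110.  ] -45.0085109490051 9
[[0.005,0.03,-0.009,0,0,0.064,0.6],[0.007,0.029,-0.009,0,0,0.064,0.6],[0.008,0.028,-0.009,0,0,0.064,0.6],[0.011,0.021,0.01,0,0,0.102,0.6],[0.013,0.02,0.01,0,0,0.102,0.6],[0.016,0.019,0.01,0,0,0.102,0.6],[0.017,0.017,0.01,0,0,0.102,0.6],[0.019,0.015,0.01,0,0,0.101,0.6],[0.02,0.014,0.01,0,0,0.102,0.6],[0,0,0,0,0,0,0.6]]
```

move_arm(
  targets=[
    [0.005,0.03,-0.009,0,0,0.064,0.6],
    [0.007,0.029,-0.009,0,0,0.064,0.6],
    [0.008,0.028,-0.009,0,0,0.064,0.6],
    [0.011,0.021,0.01,0,0,0.102,0.6],
    [0.013,0.02,0.01,0,0,0.102,0.6],
    [0.016,0.019,0.01,0,0,0.102,0.6],
    [0.017,0.017,0.01,0,0,0.102,0.6],
    [0.019,0.015,0.01,0,0,0.101,0.6],
    [0.02,0.014,0.01,0,0,0.102,0.6],
    [0,0,0,0,0,0,0.6],
  ],
)

```text
t: 10.2
tcp_pos: [586.8, -342.1, 108.8]
tool_rot: [3.138, 0.001, -0.796]
ft_force: [-0.6, -1.1, 0.2]
grip_width: 68.4
grasp_force: 0.0
```

```bash
python3 - <<'E'
from fit import *
from plan import st
G0=grads(); st()
for G in (G0,{"top":G0["top"]},{"scene":G0["scene"]}):
    print(list(G),"ball3",*fit(G,ball(55),np.array([529.,-111.5]),np.array([4.,4])))
    if "top" in G: print("car",*fit(G,car,np.array([494,-37,.018]),np.array([3,3,.01])))
for n in("top","scene"):
    print(n,[(round(d["confidence"],2),np.array(d["pixel"]),unproj(n,[d["pixel"][::-1]],24)[0]) for d in robot.spot_point("bauble_1",n)])
print(proj("top",(529,-111.5,24)),proj("scene",(529,-111.5,24)))
im=[cv2.resize(robot.snapshot("scene")[215:315,290:480],None,fx=4,fy=4,interpolation=cv2.INTER_CUBIC)]
cv2.imwrite("pics/p3.png",im[0])
E
```

```text
t 10.3 [ 587.77 -338.92  110.33] [179.92   0.02 -45.08] F [ 0.73  0.4  -0.43] w 68.08223474140702 g 0.0 q [-0.15  0.71  0.92  1.49 -0.58  1.23 -1.51]
['top', 'scene'] ball3 [ 525.83 -110.8 ] 25.87298095281776
car [495.64 -37.07   0.02] 23.247119912017904
['top'] ball3 [ 525.86 -110.38] 14.908838142051765
car [495.4  -37.01   0.01] 11.615652953616955
['scene'] ball3 [ 538.65 -107.56] 11.198197058096234
top [(0.75, array([276.4, 484.5]), array([ 406.32, -425.16])), (0.67, array([237.1, 383.5]), array([ 524.95, -117.11])), (0.41, array([279.4, 428.8]), array([ 395.33, -254.46]))]
scene [(0.89, array([360.1, 470.2]), array([ 395.57, -432.88])), (0.63, array([193. , 213.8]), array([514.87, 408.83])), (0.61, array([266. , 376.2]), array([ 525.92, -115.68])), (0.57, array([293. , 464.2]), array([ 566.87, -346.18])), (0.55, array([333.8, 401. ]), array([ 374.76, -263.51])), (0.49, array([239. , 322.5]), array([531.2 ,  51.92]))]
[[381.68 235.79]] [[375.34 264.55]]
```

View pics/p3.png

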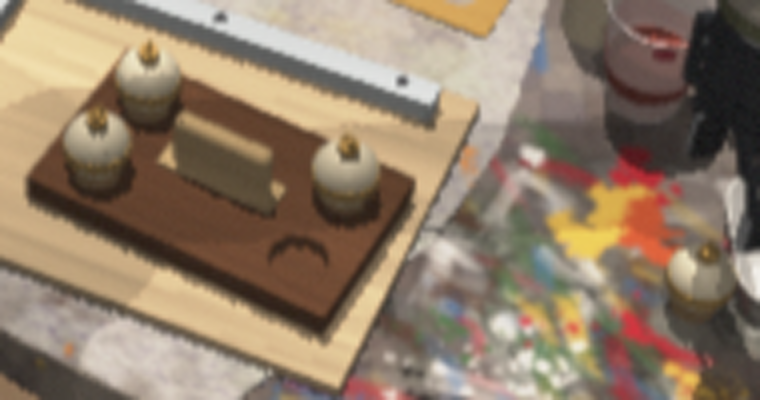

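move_arm(
  targets=[
    [0.001,0,0.005,0,0,0,0.6],
    [0,0,0.014,0,0,0,0.6],
    [0,0,0.018,0,0,0,0.6],
    [0,0,0.018,0,0,0,0.6],
    [0,0,0.014,0,0,0,0.6],
    [0,0,0.01,0,0,0,0.6],
    [0,0,0.006,0,0,0,0.6],
    [0,0,0.003,0,0,0,0.6],
    [0,0,0.001,0,0,0,0.6],
    [0,0,0,0,0,0,0.6],
  ],
)

```text
t: 11.28
tcp_pos: [589.3, -338.9, 21.7]
tool_rot: [-3.141, -0.001, -0.786]
ft_force: [-0.0, 0.1, -0.4]
grip_width: 67.9
grasp_force: 0.0
```

move_arm(
  targets=[
    [0,0,0,0,0,0,0],
    [0,0,0,0,0,0,-0.5],
    [0,0,0,0,0,0,-1],
    [0,0,0,0,0,0,-1],
    [0,0,0,0,0,0,-1],
    [0,0,0,0,0,0,-1],
    [0,0,-0.005,0,0,0,-1],
    [0,0,-0.02,0,0,0,-1],
    [0,0,-0.03,0,0,0,-1],
    [0,0,-0.03,0,0,0,-1],
  ],
)

```text
t: 12.12
tcp_pos: [588.3, -338.3, 106.7]
tool_rot: [3.141, 0.002, -0.786]
ft_force: [0.4, -1.5, -0.6]
grip_width: 42.7
grasp_force: 60.9
```

```bash
python3 - <<'E'
from plan import *
# well 4
for c in ((495.3,-37.1,.017),):
    from fit import T
    w4=T(c,np.array([[-33,-75,0.]]))[0]; print(w4, T(c,np.array([[0,0,0.]])))
st()
plan([(560,-290,130,-35,33),(w4[0]-.5,w4[1],130,1,36),(w4[0]-.5,w4[1],80,1,20)],-1,start=(589,-339,106,-45))
E
```

```text
[ 463.58 -112.65    0.  ] [[495.3 -37.1   0. ]]
t 12.12 [ 588.35 -338.26  106.69] [179.96   0.11 -45.06] F [ 0.42 -1.54 -0.58] w 42.744946524829224 g 60.89508913457394 q [-0.15  0.72  0.91  1.49 -0.58  1.23 -1.51]
end [ 463.54 -112.75   80.  ] 1.008510949005097 11
[[-0.028,-0.007,-0.012,0,0,-0.087,-1],[-0.026,-0.009,-0.012,0,0,-0.088,-1],[-0.03,-0.015,-0,0,0,-0.105,-1],[-0.029,-0.018,-0,0,0,-0.105,-1],[-0.026,-0.021,-0,0,0,-0.104,-1],[-0.024,-0.024,-0,0,0,-0.105,-1],[-0.022,-0.026,-0,0,0,-0.104,-1],[-0.018,-0.028,-0,0,0,-0.105,-1],[-0,-0,0.017,0,0,0,-1],[-0,-0,0.016,0,0,0,-1]]
[[-0,-0,0.017,0,0,0,-1],[0,0,0,0,0,0,-1],[0,0,0,0,0,0,-1],[0,0,0,0,0,0,-1],[0,0,0,0,0,0,-1],[0,0,0,0,0,0,-1],[0,0,0,0,0,0,-1],[0,0,0,0,0,0,-1],[0,0,0,0,0,0,-1],[0,0,0,0,0,0,-1]]
```

move_arm(
  targets=[
    [-0.028,-0.007,-0.012,0,0,-0.087,-1],
    [-0.026,-0.009,-0.012,0,0,-0.088,-1],
    [-0.03,-0.015,0,0,0,-0.105,-1],
    [-0.029,-0.018,0,0,0,-0.105,-1],
    [-0.026,-0.021,0,0,0,-0.104,-1],
    [-0.024,-0.024,0,0,0,-0.105,-1],
    [-0.022,-0.026,0,0,0,-0.104,-1],
    [-0.018,-0.028,0,0,0,-0.105,-1],
    [0,0,0.017,0,0,0,-1],
    [0,0,0.016,0,0,0,-1],
  ],
)

```text
t: 12.95
tcp_pos: [464.3, -109.3, 98.2]
tool_rot: [-3.137, -0.004, 0.022]
ft_force: [1.1, -0.8, -0.4]
grip_width: 42.8
grasp_force: 61.0
```

move_arm(
  targets=[
    [0,0,0,0,0,0,-1],
    [0,0,0.012,0,0,0,-1],
    [0,0,0.013,0,0,0,-1],
    [0,0,0.01,0,0,0,-1],
    [0,0,0.007,0,0,0,-1],
    [0,0,0.004,0,0,0,-1],
    [0,0,0.003,0,0,0,-1],
    [0,0,0.002,0,0,0,-1],
    [0,0,0,0,0,0,-1],
    [0,0,0,0,0,0,-1],
  ],
)

```text
t: 13.78
tcp_pos: [464.0, -112.4, 46.6]
tool_rot: [-3.142, -0.0, 0.017]
ft_force: [0.6, 0.3, -1.1]
grip_width: 42.6
grasp_force: 61.1
```

Same reading as the first seating (no contact force, foot below the rim). Releasing.

move_arm(
  targets=[
    [0,0,0.001,0,0,0,-1],
    [0,0,0,0,0,0,0.1],
    [0,0,0,0,0,0,0.2],
    [0,0,0,0,0,0,0.4],
    [0,0,0,0,0,0,0.5],
    [0,0,-0.003,0,0,0,0.6],
    [0,0,-0.01,0,0,0,0.6],
    [0,0,-0.02,0,0,0,0.6],
    [0,0,-0.03,0,0,0,0.6],
    [0,0,-0.035,0,0,0,0.6],
  ],
)

```text
t: 14.62
tcp_pos: [462.7, -112.9, 144.0]
tool_rot: [3.14, 0.003, 0.016]
ft_force: [0.5, 2.0, 0.4]
grip_width: 68.1
grasp_force: 0.0
```

```bash
python3 - <<'E'
from fit import *
from plan import plan,st
G0=grads(); st()
print("car",*fit(G0,car,np.array([495,-37,.018]),np.array([3,3,.01])))
for p in ((526.6,38.4),(460.6,37.2),(529,-111.5),(463.5,-112.7)): print(*fit({"top":G0["top"]},ball(55),np.array(p),np.array([3.,3])))
plan([(494.8,-37.1,150,91,36)],.6,start=(463.5,-112.8,143,1))
E
```

```text
t 14.72 [ 466.41 -113.28  148.33] [-179.93   -0.43    0.9 ] F [ 0.62 -0.63 -0.06] w 67.92474859701932 g 0.0 q [-0.76  0.09  0.96  1.99 -0.09  1.09 -1.32]
car [495.13 -36.61   0.02] 22.87833646875871
[526.54  38.72] 15.009325137861708
[460.93  38.12] 15.155702086319982
[ 540.48 -109.81] 12.35923616772543
[ 563.65 -127.95] 12.608655852825226
end [494.42 -37.18 150.  ] 91.01166961505234 14
[[0.002,-0.005,-0,0,0,-0.112,0.6],[0.003,-0.005,-0.001,0,0,-0.112,0.6],[0.003,-0.005,-0,0,0,-0.112,0.6],[0.004,-0.004,-0.001,0,0,-0.112,0.6],[0.005,-0.004,-0,0,0,-0.112,0.6],[0.005,-0.003,-0.001,0,0,-0.112,0.6],[0.005,-0.003,-0,0,0,-0.112,0.6],[0.005,-0.002,-0.001,0,0,-0.112,0.6],[0.006,-0.002,-0,0,0,-0.112,0.6],[0.006,-0.001,-0.001,0,0,-0.113,0.6]]
[[0.006,-0,-0,0,0,-0.112,0.6],[0.006,0.001,-0.001,0,0,-0.113,0.6],[0.006,0.001,-0,0,0,-0.112,0.6],[0.005,0.001,-0.001,0,0,-0.113,0.6],[0,0,0,0,0,0,0.6],[0,0,0,0,0,0,0.6],[0,0,0,0,0,0,0.6],[0,0,0,0,0,0,0.6],[0,0,0,0,0,0,0.6],[0,0,0,0,0,0,0.6]]
```

move_arm(
  targets=[
    [0.002,-0.005,0,0,0,-0.112,0.6],
    [0.003,-0.005,-0.001,0,0,-0.112,0.6],
    [0.003,-0.005,0,0,0,-0.112,0.6],
    [0.004,-0.004,-0.001,0,0,-0.112,0.6],
    [0.005,-0.004,0,0,0,-0.112,0.6],
    [0.005,-0.003,-0.001,0,0,-0.112,0.6],
    [0.005,-0.003,0,0,0,-0.112,0.6],
    [0.005,-0.002,-0.001,0,0,-0.112,0.6],
    [0.006,-0.002,0,0,0,-0.112,0.6],
    [0.006,-0.001,-0.001,0,0,-0.113,0.6],
  ],
)

```text
t: 15.55
tcp_pos: [485.6, -58.0, 148.6]
tool_rot: [-3.141, 0.0, 1.143]
ft_force: [-0.6, -0.1, -0.1]
grip_width: 68.0
grasp_force: 0.0
```

move_arm(
  targets=[
    [0.006,0,0,0,0,-0.112,0.4],
    [0.006,0.001,-0.001,0,0,-0.113,0.2],
    [0.006,0.001,0,0,0,-0.112,0.2],
    [0.005,0.001,-0.001,0,0,-0.113,0.2],
    [0,0,0.01,0,0,0,0.2],
    [0,0,0.01,0,0,0,0.2],
    [0,0,0,0,0,0,0.2],
    [0,0,0,0,0,0,0.2],
    [0,0,0,0,0,0,0.2],
    [0,0,0,0,0,0,0.2],
  ],
)

```text
t: 16.38
tcp_pos: [494.8, -37.0, 130.5]
tool_rot: [3.141, 0.0, 1.586]
ft_force: [0.7, -0.3, 0.4]
grip_width: 51.1
grasp_force: 0.0
```

```bash
python3 - <<'E'
from fit import *
from plan import plan,st
st(); im=robot.snapshot("scene"); t=robot.snapshot("top")
cv2.imwrite("pics/chk.png",np.vstack([cv2.resize(im[210:310,280:410],(520,400),interpolation=cv2.INTER_CUBIC),cv2.resize(t[215:265,300:430],(520,200),interpolation=cv2.INTER_CUBIC)]))
for d in robot.spot_point("grip","scene"): print(d["confidence"],d["pixel"],unproj("scene",[d["pixel"][::-1]],60))
E
```

```text
t 16.38 [494.8  -37.03 130.45] [179.99   0.    90.89] F [ 0.65 -0.34  0.37] w 51.10324835408788 g 0.0 q [-0.7   0.16  0.75  1.96 -0.13  1.06  0.12]
0.85 [252.0, 343.6] [[495.57 -33.1 ]]
0.24 [239.7, 323.1] [[503.34  33.65]]
```

View pics/chk.png

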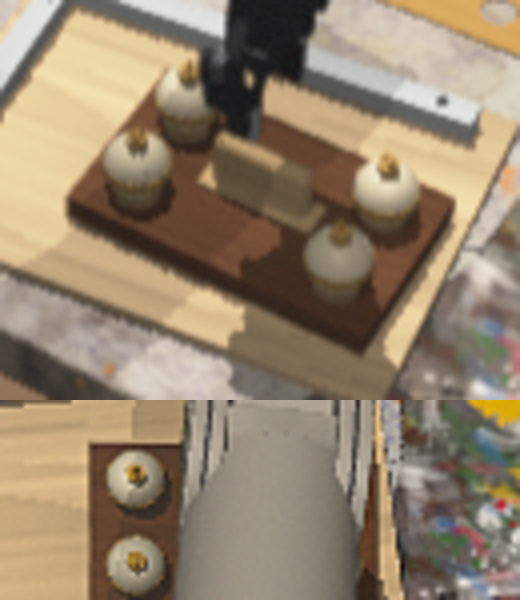

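move_arm(
  targets=[
    [0,0,0.008,0,0,0,0.2],
    [0,0,0.014,0,0,0,0.2],
    [0,0,0.016,0,0,0,0.2],
    [0,0,0.016,0,0,0,0.2],
    [0,0,0.012,0,0,0,0.2],
    [0,0,0.008,0,0,0,0.2],
    [0,0,0.004,0,0,0,0.2],
    [0,0,0.002,0,0,0,0.2],
    [0,0,0,0,0,0,0.2],
    [0,0,0,0,0,0,0.2],
  ],
)

```text
t: 17.37
tcp_pos: [495.1, -36.7, 50.8]
tool_rot: [3.141, -0.0, 1.588]
ft_force: [-0.1, -0.6, -0.7]
grip_width: 51.2
grasp_force: 0.0
```

move_arm(
  targets=[
    [0,0,0,0,0,0,0],
    [0,0,0,0,0,0,-0.2],
    [0,0,0,0,0,0,-0.4],
    [0,0,0,0,0,0,-0.5],
    [0,0,0,0,0,0,-0.6],
    [0,0,0,0,0,0,-0.7],
    [0,0,0,0,0,0,-1],
    [0,0,0,0,0,0,-1],
    [0,0,0,0,0,0,-1],
    [0,0,0,0,0,0,-1],
  ],
)

```text
t: 18.2
tcp_pos: [495.1, -36.7, 50.6]
tool_rot: [3.141, -0.0, 1.588]
ft_force: [-1.2, 0.5, 6.3]
grip_width: 13.3
grasp_force: 58.6
```

```bash
python3 - <<'E'
from fit import *
from plan import plan,st
np.set_printoptions(precision=4,suppress=True)
def G(f):
    g=cv2.GaussianBlur(cv2.imread(f),(0,0),.8).astype(float); return np.hypot(cv2.Sobel(g,-1,1,0),cv2.Sobel(g,-1,0,1)).max(2)
Gs={n:G(f"pics/{n}0.png") for n in("top","scene")}
for g in (Gs,{"top":Gs["top"]},{"scene":Gs["scene"]}):
    b,s=fit(g,bed,np.array([513.5,18.5,.105]),np.array([3,3,.01])); print(b,s,"home",T(b,np.array([[30,35,12.]])))
    print(fit(g,car,np.array([495,-37,.018]),np.array([3,3,.01])))
st()
plan([(510,0,50,94,6),(528,36,50,96.1,8)],-1,start=(494.8,-37,50,91))
E
```

```text
[514.0001  18.3187   0.108 ] 32.30863261621577 home [[540.0536  56.3478  12.    ]]
(array([495.1487, -37.1492,   0.0298]), np.float64(23.99018934863437))
[513.4986  19.2157   0.1076] 16.929899008518177 home [[539.5676  57.2342  12.    ]]
(array([490.928 , -37.072 ,   0.0129]), np.float64(12.45806402820185))
[514.6363  17.6772   0.1089] 15.65079782062793 home [[540.6558  55.7296  12.    ]]
(array([496.0937, -36.881 ,   0.0219]), np.float64(11.812946190188091))
t 18.2 [495.0648 -36.6813  50.6095] [179.9651  -0.0147  90.9771] F [-1.1572  0.4755  6.251 ] w 13.250439654377313 g 58.56722116470337 q [-0.6427  0.3029  0.7076  2.0255 -0.2509  0.8979  0.2173]
end [528.312   36.3362  50.    ] 96.0993243766643 13
[[0.005,0.002,-0,0,0,-0.007,-1],[0.005,0.002,-0,0,0,-0.008,-1],[0.005,0.002,-0,0,0,-0.007,-1],[0.005,0.003,-0,0,0,-0.008,-1],[0.005,0.003,-0,0,0,-0.007,-1],[0.006,0.002,-0,0,0,-0.008,-1],[0.005,0.003,-0,0,0,-0.007,-1],[0.006,0.003,-0,0,0,-0.006,-1],[0.006,0.003,-0,0,0,-0.006,-1],[0.006,0.004,-0,0,0,-0.006,-1]]
[[0.006,0.004,-0,0,0,-0.006,-1],[0.005,0.003,-0,0,0,-0.007,-1],[0.006,0.004,-0,0,0,-0.006,-1],[0,0,0,0,0,0,-1],[0,0,0,0,0,0,-1],[0,0,0,0,0,0,-1],[0,0,0,0,0,0,-1],[0,0,0,0,0,0,-1],[0,0,0,0,0,0,-1],[0,0,0,0,0,0,-1]]
```

move_arm(
  targets=[
    [0.002,0.001,0,0,0,-0.007,-1],
    [0.005,0.002,0,0,0,-0.008,-1],
    [0.005,0.002,0,0,0,-0.007,-1],
    [0.005,0.003,0,0,0,-0.008,-1],
    [0.005,0.003,0,0,0,-0.007,-1],
    [0.006,0.002,0,0,0,-0.008,-1],
    [0.006,0.003,0,0,0,-0.007,-1],
    [0.006,0.003,0,0,0,-0.006,-1],
    [0.006,0.003,0,0,0,-0.006,-1],
    [0.006,0.004,0,0,0,-0.006,-1],
  ],
)

```text
t: 19.03
tcp_pos: [517.9, 15.5, 50.6]
tool_rot: [-3.141, 0.001, 1.657]
ft_force: [-1.8, -4.6, 7.7]
grip_width: 13.4
grasp_force: 59.1
```

move_arm(
  targets=[
    [0.007,0.004,0,0,0,-0.006,-1],
    [0.007,0.003,0,0,0,-0.007,-1],
    [0.006,0.004,0,0,0,-0.006,-1],
    [0.003,0.001,0,0,0,-0.002,-1],
    [0,0,0,0,0,0,-1],
    [0,0,0,0,0,0,-1],
    [0,0,0,0,0,0,-1],
    [0,0,0,0,0,0,-1],
    [0,0,0,0,0,0,-1],
    [0,0,0,0,0,0,-1],
  ],
)

```text
t: 19.87
tcp_pos: [528.2, 40.8, 50.6]
tool_rot: [3.14, -0.0, 1.679]
ft_force: [4.8, 0.8, 4.4]
grip_width: 13.3
grasp_force: 59.1
```

```bash
python3 - <<'E'
from fit import *
from plan import st
G0=grads(); st()
o=robot.observe()["tcp_pos"]
for g in (G0,{"top":G0["top"]},{"scene":G0["scene"]}):
  print("car",*fit(g,car,np.array([o[0],o[1],.105]),np.array([3,3,.01])))
E
```

```text
t 19.97 [528.18  40.8   50.61] [179.93  -0.02  96.19] F [4.55 1.55 6.49] w 13.134180330340111 g 59.180073738098145 q [-0.71  0.37  0.64  1.94 -0.27  0.92  0.17]
car [526.97  39.46   0.11] 22.59936647645442
car [526.27  39.42   0.11] 12.854819867444396
car [543.76  34.84   0.11] 11.176949803378731
```

move_arm(
  targets=[
    [0.002,0.001,0,0,0,0,-1],
    [0.002,0.002,0,0,0,0,-1],
    [0.002,0.002,0,0,0,0,-1],
    [0.002,0.002,0,0,0,0,-1],
    [0.001,0.001,0,0,0,0,-1],
    [0.001,0.001,0,0,0,0,-1],
    [0,0,0,0,0,0,-1],
    [0,0,0,0,0,0,-1],
    [0,0,0,0,0,0,-1],
    [0,0,0,0,0,0,-1],
  ],
)

```text
t: 20.8
tcp_pos: [534.9, 49.7, 50.6]
tool_rot: [-3.14, 0.001, 1.677]
ft_force: [-2.2, -5.4, 13.3]
grip_width: 13.3
grasp_force: 60.4
```

move_arm(
  targets=[
    [0,0.001,0,0,0,0,-1],
    [0,0,0,0,0,0,-1],
    [0,0.001,0,0,0,0,-1],
    [0,0,0,0,0,0,-1],
    [0,0.001,0,0,0,0,-1],
    [0,0,0,0,0,0,-1],
    [0,0,0,0,0,0,-1],
    [0,0,0,0,0,0,-1],
    [0,0,0,0,0,0,-1],
    [0,0,0,0,0,0,-1],
  ],
)

```text
t: 21.63
tcp_pos: [537.3, 50.7, 50.6]
tool_rot: [-3.139, 0.0, 1.678]
ft_force: [-7.2, -2.6, 17.2]
grip_width: 13.5
grasp_force: 60.9
```

move_arm(
  targets=[
    [0,0,-0.0005,0,0,0,-1],
    [0,0.001,0,0,0,0,-1],
    [0,0,0,0,0,0,-1],
    [0,0.001,0,0,0,0,-1],
    [0,0,0,0,0,0,-1],
    [0,0.001,0,0,0,0,-1],
    [0,0,0,0,0,0,-1],
    [0,0,0,0,0,0,-1],
    [0,0,0,0,0,0,-1],
    [0,0,0,0,0,0,-1],
  ],
)

```text
t: 22.47
tcp_pos: [540.0, 51.4, 50.6]
tool_rot: [-3.138, -0.0, 1.678]
ft_force: [-5.7, -1.8, 10.9]
grip_width: 13.2
grasp_force: 60.0
```

move_arm(
  targets=[
    [0,0,0,0,0,0,-1],
    [0,0.001,0,0,0,0,-1],
    [0,0,0,0,0,0,-1],
    [0,0.001,0,0,0,0,-1],
    [0,0,0,0,0,0,-1],
    [0,0.001,0,0,0,0,-1],
    [0,0,0,0,0,0,-1],
    [0,0,0,0,0,0,-1],
    [0,0,0,0,0,0,-1],
    [0,0,0,0,0,0,-1],
  ],
)

```text
t: 23.3
tcp_pos: [540.9, 51.4, 50.6]
tool_rot: [-3.134, -0.001, 1.678]
ft_force: [-19.0, -2.3, 26.0]
grip_width: 13.3
grasp_force: 61.8
```

move_arm(
  targets=[
    [0,-0.001,0,0,0,0,-1],
    [0,-0.0015,0,-0.003,0,0,-1],
    [0.001,0,0,0,0,0,-1],
    [0.001,0,0,0,0,0,-1],
    [0.001,0,0,0,0,0,-1],
    [0.001,0,0,0,0,0,-1],
    [0,0,0,0,0,0,-1],
    [0,0,0,0,0,0,-1],
    [0,0,0,0,0,0,-1],
    [0,0,0,0,0,0,-1],
  ],
)

```text
t: 24.13
tcp_pos: [540.6, 54.1, 50.6]
tool_rot: [3.141, 0.002, 1.677]
ft_force: [-2.4, -6.0, 8.8]
grip_width: 13.4
grasp_force: 59.9
```

move_arm(
  targets=[
    [0.001,0,0,0,0,0,-1],
    [0,0,0,0,0,0,-1],
    [0.001,0,0,0,0,0,-1],
    [0,0,0,0,0,0,-1],
    [0.001,0,0,0,0,0,-1],
    [0,0,0,0,0,0,-1],
    [0,0,0,0,0,0,-1],
    [0,0,0,0,0,0,-1],
    [0,0,0,0,0,0,-1],
    [0,0,0,0,0,0,-1],
  ],
)

```text
t: 24.97
tcp_pos: [540.4, 56.3, 50.6]
tool_rot: [3.141, 0.003, 1.677]
ft_force: [-2.1, -8.6, 7.9]
grip_width: 13.2
grasp_force: 59.8
```

move_arm(
  targets=[
    [0.001,0,0,0,0,0,-1],
    [0,0,0,0,0,0,-1],
    [0.001,0,0,0,0,0,-1],
    [0,0,0,0,0,0,-1],
    [0.001,0,0,0,0,0,-1],
    [0,0,0,0,0,0,-1],
    [0,0,0,0,0,0,-1],
    [0,0,0,0,0,0,-1],
    [0,0,0,0,0,0,-1],
    [0,0,0,0,0,0,-1],
  ],
)

```text
t: 25.8
tcp_pos: [540.4, 56.3, 50.6]
tool_rot: [3.14, 0.006, 1.674]
ft_force: [1.2, -17.5, 6.9]
grip_width: 13.5
grasp_force: 59.7
```

move_arm(
  targets=[
    [0,0.001,0,-0.001,0.001,0,-1],
    [0,0,0,0,0,0,-1],
    [0,0.001,0,-0.002,0.001,0,-1],
    [0,0,0,0,0,0,-1],
    [0,0.001,0,-0.002,0.001,0,-1],
    [0,0,0,0,0,0,-1],
    [0,0,0,0,0,0,-1],
    [0,0,0,0,0,0,-1],
    [0,0,0,0,0,0,-1],
    [0,0,0,0,0,0,-1],
  ],
)

```text
t: 26.63
tcp_pos: [540.5, 56.4, 50.6]
tool_rot: [-3.141, 0.002, 1.674]
ft_force: [-18.4, -19.0, 26.3]
grip_width: 12.8
grasp_force: 62.6
```

```bash
python3 - <<'E'
from fit import *
from plan import st
G0=grads(); st(); o=robot.observe(); print(o["ft_torque"])
np.set_printoptions(precision=4,suppress=True)
for g in (G0,{"top":G0["top"]}):
  print("car",*fit(g,car,np.array([540,56,.108]),np.array([3,3,.01])))
  print("bed",*fit(g,bed,np.array([514,18.3,.108]),np.array([3,3,.01])))
for p in ((33,75),(-33,75)):
  q=T((540.3,56.3,.108),np.array([[*p,0.]]))[0,:2]; print(q,*fit({"top":G0["top"]},ball(55),q,np.array([3.,3])))
E
```

```text
t 26.73 [540.46  56.37  50.56] [-179.98    0.09   95.93] F [-17.81 -18.42  27.08] w 13.200770949509954 g 62.549779415130615 q [-0.72  0.4   0.63  1.9  -0.29  0.93  0.15]
[-3.68  3.5   0.45]
car [539.9686  55.5363   0.1106] 25.435764400686857
bed [513.9656  18.387    0.1078] 28.537764812986875
car [539.913   55.4159   0.11  ] 13.906729695962762
bed [513.3836  18.9507   0.1071] 14.311027189208293
[565.0235 134.4201] [569.1324 134.8405] 13.174424982269812
[499.408  127.3059] [499.305  126.2376] 10.031066081439933
```

move_arm(
  targets=[
    [0.001,0,0,0,0,0,-1],
    [0,0,0,0,0,0,-1],
    [0.001,0,0,0,0.001,0,-1],
    [0,0,0,0,0,0,-1],
    [0,0,0,0,0,0,-1],
    [0,0,0,0,0,0,-1],
    [0,0,0,0,0,0,-1],
    [0,0,0,0,0,0,-1],
    [0,0,0,0,0,0,-1],
    [0,0,0,0,0,0,-1],
  ],
)

```text
t: 27.57
tcp_pos: [540.5, 56.4, 50.6]
tool_rot: [-3.141, 0.003, 1.673]
ft_force: [-15.9, -24.9, 26.1]
grip_width: 13.7
grasp_force: 62.5
```

```bash
python3 - <<'E'
from fit import *
from plan import st
st()
for n in ("scene","top"):
  im=robot.snapshot(n)
  for p in ((33,75),(-33,75),(33,-75),(-33,-75)):
    q=T((540.3,56.3,.108),np.array([[*p,0.]]))[0,:2]; print(n,p,"exp px",proj(n,(*q,55))[0],"cap px",proj(n,(*q,88))[0],"cap bgr",im[tuple(proj(n,(*q,88))[0][::-1].round().astype(int))])
  for th in("bauble_1","bauble_seated_1"):
    print(n,th,[(round(d["confidence"],2),np.array(d["bbox"])) for d in robot.silhouettes(th,n)])
E
```

```text
t 27.57 [540.46  56.4   50.58] [-179.99    0.15   95.85] F [-15.89 -24.91  26.1 ] w 13.699603458236622 g 62.547757029533386 q [-0.73  0.4   0.64  1.9  -0.29  0.93  0.15]
scene (33, 75) exp px [303.36 211.65] cap px [303.22 203.29] cap bgr [129 168 193]
scene (-33, 75) exp px [292.46 227.83] cap px [292.14 219.52] cap bgr [ 67 117 151]
scene (33, -75) exp px [353.56 229.42] cap px [354.2  221.13] cap bgr [120 169 200]
scene (-33, -75) exp px [343.62 246.44] cap px [344.11 238.21] cap bgr [ 48  79 100]
scene bauble_1 [(0.88, array([476.4, 354.1,  22.6,  18.1])), (0.64, array([345.1, 247.4,  15.2,  20.8])), (0.63, array([404.6, 328.2,  17.3,  21.5])), (0.48, array([354.1, 229.9,  20.1,  15.9]))]
scene bauble_seated_1 [(0.62, array([301.8, 212.3,  16.8,  15.8])), (0.51, array([292.5, 229.2,  19.7,  21.3]))]
top (33, 75) exp px [302.08 221.55] cap px [301.52 219.34] cap bgr [ 49 119 160]
top (-33, 75) exp px [304.   242.81] cap px [303.48 241.05] cap bgr [91 95 98]
top (33, -75) exp px [350.97 216.89] cap px [351.48 214.58] cap bgr [ 44 141 192]
top (-33, -75) exp px [353.25 238.08] cap px [353.81 236.22] cap bgr [29 68 92]
top bauble_1 [(0.74, array([490.6, 274.1,  19.8,  17.1])), (0.49, array([354.4, 237.9,  12.1,  15.9]))]
top bauble_seated_1 [(0.48, array([299.8, 242.6,   4.2,  12.2]))]
```

```bash
python3 -c "
from bench import robot
print(robot.close_job())"
```

```text
the job is handed in; nothing more can be done
None
```

I handed the job in at about 28 s: both loose baubles are in the empty wells, all four baubles stand upright, and the gripper is still holding the carrier home in the corner, pressed against the far rail (about 18 N) and the side rail (about 23 N).

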